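# Find the hidden notch and open the parts pot

### The arm

A 7-joint arm with a two-finger parallel gripper is mounted at the origin on a cart in front of the work surface, level with it; the furniture and walls round the work are solid. World frame = base frame: x ahead of the robot, y to its left, z up, the work surface at z = 0. Lengths are in m, angles in rad, forces in N, time in s.
With the tool pointing down it reaches from about 0.425 to 0.925 m from the base axis. Payload 6.8 kg.
Tool frame: the origin (TCP) lies midway between the tips of the shut fingers; the grasp point (between the pads) lies 19 mm behind it (manip.pinch_z is the distance from the TCP to the grasp point, in m); z points along the fingers, x is the direction in which the jaws open and shut, and the axes are right-handed (so a half turn about z gives the same grasp; the last joint's range is limited). The gripper opens to 85 mm and grips with 20 to 120 N. Pads are 22 mm wide; open, the fingers measure 114 mm over their backs; the gripper's body (76 mm by 85 mm) begins 54 mm behind the grasp point. The pads swing forward as they close: fully open they stand 13 mm farther back than shut.
Start: joints at [-1.286, 0.477, 0.022, 1.555, -0.011, 1.109, -0.083], TCP at [0.258, 0.624, 0.231] pointing down, gripper open.
Joint ranges: [-2.96, 2.96], [-0.34, 2.1], [-1.41, 1.46], [0.24, 2.44], [-1.37, 4.51], [0.17, 1.92], [-2.96, 2.96]. Speed limits (rad/s): [2.39, 2.39, 3.14, 3.14, 3.14, 3.14, 3.14].

### API

Orientations are given as a rotation vector (axis times angle).
In Python, from plant import telemetry, eyes, manip gives the robot as it stands.
- The arm moves only by the tool drive_tool, never from a script. Its argument "moves" is a list of rows, each a list of 7 numbers: the turn, a rotation vector about the tool's x, y, z in degrees, then the shift along the tool's x, y, z in m, then the closure, from 0 (fully open) to 1 (shut). In form: [[rx, ry, rz, x, y, z, jaw], ...]. A call has 1 to 20 rows; each row is the pose to reach, as a shift and turn from the pose measured when the call began, along the tool's axes at that moment; what a row does not reach only later rows make up. A row lasts 1/12 s, in which the tool goes at most 41.7 mm and 7.16 degrees, less where a joint would pass 70% of its speed; a pose out of reach is approached as far as the arm can. A call with a gripper value outside its range is refused whole. The fingers move at their own pace and stop on an object; "squeeze" is the grip in N (left out, the last holds). Time passes only in rows, so rows that repeat a pose let the fingers close. It gives the time, the measured TCP pose, the force and the opening at its end, in the units of the state.
- telemetry.sense(): the state, without advancing time (a new reading comes with each control period).
- eyes.snapshot(name): name is "side" or "top"; returns a dict with "img" (400x640x3 uint8, red, green, blue), "z_map" (400x640 float32, m along the optical axis (not along the pixel's ray), 0 where there is no reading), "intrinsics" (3x3 intrinsics, pixels), "camera_from_world" (4x4, takes a point from world to camera coordinates). Camera axes: x right, y down, z forward; pixel columns grow to the right and rows downward; lengths in m; the calibration is good to about 2 mm. A picture is of the moment at which its call begins.
- manip.job_done(): hands the job in, once; it reports no verdict.
The state is a dict: "clock": time; "joint_pos": joint angles; "joint_vel": joint speeds; "joint_efforts": joint torques, N m; "position": TCP position; "tcp_rot": TCP orientation; "force": force on the tool from outside, world axes, zero at the start; "torque": the same for the moment, N m; "grip_width": finger opening in m.
Only numpy, scipy, OpenCV 4.12 (cv2) and the standard library are available. Lean on these libraries where they do the work, as an engineer would, in place of code of your own. Each camera call takes 0.05 s, during which the arm holds its last target.

### The job

Open the round grey parts pot that is bolted to the bench: feel along the far half of its flat rim with a fingertip until you find the notch, press the tongue inside the notch all the way down so that the lid tips fully open, and leave it open, with the gripper clear. It is all done by touch: grasp and lift nothing, and leave the loose nipple, tins and spool untouched where they stand.

Things in the scene. Friction and masses are not known exactly. Their poses are not given: they have to be found in the camera images.
- pot_base: Round dark steel foot flange (164 mm wide, 8 mm thick) of the parts pot, bolted to the bench: it cannot move. Origin: centre of its underside, on the pot's axis; z up, x and y always along the world's. A grey drum, 156 mm wide, stands concentric on it.
- rim_centre (a point): Point on the pot's axis, level with the top of its flat rim, 165 mm above the bench. The rim is a rigid level ring of 45 to 78 mm radius. A domed lid, 86 mm wide, fills the middle and stands 20 mm above the rim. One notch is cut through the rim: no reading tells where; its middle is anywhere within 1.2 rad either way of the +x direction from here, on the far side.
- bar_level (a point): Point on the pot's axis, level with the bar's top, 7 mm below the rim's. The notch takes 60 degrees of the ring over its whole width (about 58 mm wide at 66 mm radius), open outwards. In it lies the lid's grey tongue with a raised round bar, 42 mm long, across the notch's middle, 66 mm from the axis. Pressed there with 5 to 10 N the bar sinks 12 mm, then stops.
- pot_lid (a joint): Opening angle of the pot's lid, rad: 0 shut (the start), 0.45 fully open, with the tongue fully down. It tips about a hinge across the notch's inner end, 40 mm from the pot's axis; the edge opposite the notch rises 37 mm. A stiff hinge keeps it where it is left, with no spring.
- brass_nipple: Bystander, loose: brass hex nipple standing on end, 32x36x38 mm. Origin: centre of its underside.
- flux_tin: Bystander, loose: low round lever-lid tin, 63 mm wide, 32 mm high. Origin: centre of its underside.
- solder_spool: Bystander, loose: spool of solder standing on its flange, 76x72x44 mm. Origin: centre of its underside.
- cement_tin: Bystander, loose: round lever-lid tin, 70 mm wide, 98 mm high. Origin: centre of its underside.

How it is judged:
By the outcome, as a careful person would: the job done as asked, in the order asked, and still so for the second after the job is handed in, with the robot touching nothing.
It also fails if it takes over 64 s, if anything falls off the work surface, if the arm or the gripper's body presses on something with over 40 N, if the wrist force passes 120 N, or if a joint passes its speed limit or range.

## Working session

There is one attempt and no reset: what is moved stays moved. The work goes in short steps, Python scripts to look and compute and a tool call to move; the robot and the scene stay as the last step left them, time stands still between calls to the robot, and variables do not carry over. Pictures are saved under pics/ and viewed, and the job is handed in when it is done.

Besides the shell and the picture viewer there is one more tool, called after ">>>" in YAML: its name, and indented under it one key for each argument. drive_tool: Moves the arm, as the interface text tells. Its arguments: {"type":"object","properties":{"moves":{"type":"array","items":{"type":"array","items":{"type":"number"}}},"squeeze":{"type":"number"}},"required":["moves"]}

```bash
ls; mkdir -p pics; cat > h.py <<'E'
import numpy as np, cv2
from plant import telemetry, eyes, manip
def snap(n,tag):
    s=eyes.snapshot(n); cv2.imwrite(f'pics/{tag}.png',s['img'][:,:,::-1]); np.savez(f'pics/{tag}.npz',**s); return s
def world(s):
    K=s['intrinsics'];z=s['z_map'];T=np.linalg.inv(s['camera_from_world'])
    v,u=np.mgrid[:z.shape[0],:z.shape[1]]
    p=np.stack([(u-K[0,2])/K[0,0]*z,(v-K[1,2])/K[1,1]*z,z],-1)
    w=p@T[:3,:3].T+T[:3,3]; w[z==0]=np.nan; return w
E
python3 - <<'E'
from h import *
for n in('side','top'):
    s=snap(n,n+'0'); print(n,np.round(np.linalg.inv(s['camera_from_world'])[:3],3))
s=telemetry.sense()
for k,v in s.items(): print(k,np.round(v,4))
from scipy.spatial.transform import Rotation as R
print(R.from_rotvec(s['tcp_rot']).as_matrix().round(3), manip.pinch_z)
E
```

```text
pics
side [[-0.975 -0.104  0.194  0.428]
 [-0.22   0.472 -0.854  0.686]
 [-0.003 -0.876 -0.483  0.531]]
top [[-0.03  -0.983  0.184  0.458]
 [-1.     0.028 -0.013 -0.062]
 [ 0.008 -0.184 -0.983  0.981]]
clock 0.1
joint_pos [-1.2861  0.4777  0.0224  1.5563 -0.0115  1.1093 -0.0831]
joint_vel [ 0.     -0.0007 -0.0007 -0.0032  0.0002 -0.0018 -0.0012]
joint_efforts [ 5.60000e-03 -5.97759e+01  1.61440e+00 -2.81955e+01  1.29000e-02
  4.90000e-03 -0.00000e+00]
position [0.2582 0.6231 0.2304]
tcp_rot [ 2.6114e+00  1.7447e+00 -1.9000e-03]
force [ 0.1188 -0.9028  0.1463]
torque [-0.0413  0.0027 -0.013 ]
grip_width 0.0854
[[ 0.383  0.924 -0.   ]
 [ 0.924 -0.383 -0.002]
 [-0.002  0.    -1.   ]] 0.0187
```

View pics/side0.png

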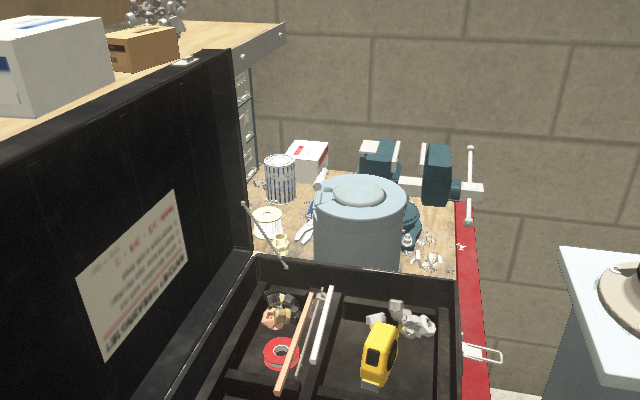

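View pics/top0.png

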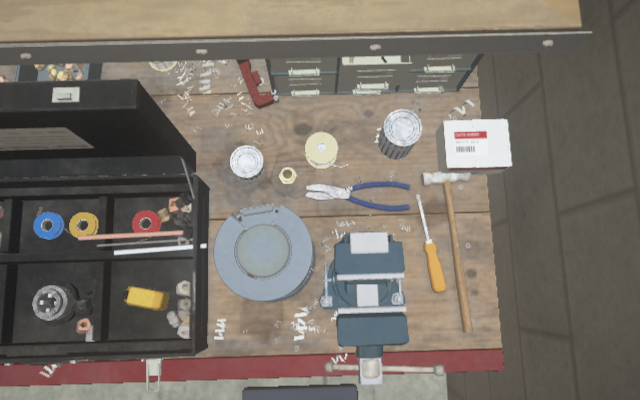

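```bash
python3 - <<'E'
from h import *
s=dict(np.load('pics/top0.npz')); w=world(s)
im=s['img'][190:310,200:330][:,:,::-1]; cv2.imwrite('pics/c1.png',cv2.resize(im,None,fx=5,fy=5,interpolation=cv2.INTER_CUBIC))
t=np.load('pics/side0.npz'); im=t['img'][160:280,300:420][:,:,::-1]; cv2.imwrite('pics/c2.png',cv2.resize(im,None,fx=5,fy=5,interpolation=cv2.INTER_CUBIC))
# rim points
from scipy.optimize import least_squares
m=(abs(w[...,2]-.165)<.004); m[:190]=0;m[310:]=0;m[:,:205]=0;m[:,325:]=0
P=w[m]; print(len(P),np.median(P,0),P.min(0),P.max(0))
c,r=cv2.minEnclosingCircle(P[:,:2].astype(np.float32)); print(c,r)
# ring residual
rr=np.hypot(P[:,0]-c[0],P[:,1]-c[1]);print(np.percentile(rr,[0,1,5,50,95,99,100]), np.median(P[:,2]))
c=np.array(c)
d=w[...,:2]-c; R=np.hypot(d[...,0],d[...,1]); A=np.degrees(np.arctan2(d[...,1],d[...,0]))
for a in range(-180,180,10):
    k=(abs(A-a)<5)&(R>.05)&(R<.076); z=w[k][:,2]; print(a,k.sum(),np.round(np.percentile(z,[0,10,50,90,100]),4) if k.sum() else'')
# height map around
for (u,v) in [(246,160),(287,175),(320,150),(403,130),(187,100),(160,100),(370,250),(370,330),(100,35),(300,45),(195,190),(200,240),(190,345),(478,140)]:
    print((u,v),w[v,u].round(3))
E
```

```text
4320 [0.50918695 0.01363482 0.16643797] [ 0.44773823 -0.05644515  0.16100957] [0.59594079 0.09833462 0.16899899]
(0.5255128741264343, 0.02161366306245327) 0.07831928133964539
[0.03942419 0.04173279 0.04577307 0.06308267 0.07652811 0.07782285
 0.07821935] 0.16643796990248322
-180 64 [0.1633 0.1645 0.166  0.168  0.1691]
-170 121 [0.1621 0.165  0.1668 0.1682 0.1698]
-160 122 [0.0304 0.1646 0.1661 0.1683 0.1697]
-150 125 [0.0277 0.1639 0.1664 0.1684 0.1694]
-140 127 [0.0404 0.1638 0.1663 0.1682 0.17  ]
-130 128 [0.028  0.1642 0.1664 0.1686 0.1701]
-120 127 [0.0324 0.1644 0.1664 0.1681 0.1704]
-110 121 [0.0253 0.1646 0.1663 0.1681 0.1699]
-100 119 [0.0325 0.1646 0.1667 0.1681 0.1704]
-90 111 [0.1633 0.1649 0.1666 0.1681 0.1708]
-80 116 [0.1628 0.1648 0.1665 0.1683 0.1704]
-70 114 [0.1637 0.1652 0.167  0.1684 0.1702]
-60 112 [0.1636 0.1646 0.1667 0.1684 0.1712]
-50 117 [0.1639 0.1646 0.1666 0.1682 0.1692]
-40 105 [0.1632 0.1647 0.1666 0.1685 0.1699]
-30 113 [0.1627 0.1646 0.1665 0.1684 0.1702]
-20 79 [0.1051 0.1383 0.1558 0.1678 0.169 ]
-10 118 [0.1039 0.1513 0.1542 0.159  0.1607]
0 104 [0
[... 542 characters left out ...]
 0.1664 0.1684 0.1705]
130 120 [0.1634 0.1648 0.1666 0.1685 0.1705]
140 120 [0.1615 0.1643 0.1664 0.168  0.1702]
150 118 [0.163  0.1649 0.1665 0.168  0.1688]
160 121 [0.1631 0.1649 0.1664 0.1682 0.1696]
170 117 [0.1628 0.1649 0.1666 0.1681 0.1708]
(246, 160) [0.709 0.065 0.031]
(287, 175) [ 0.685 -0.011  0.001]
(320, 150) [ 0.721 -0.076  0.043]
(403, 130) [ 0.741 -0.225  0.092]
(187, 100) [ 0.844  0.186 -0.   ]
(160, 100) [ 0.846  0.24  -0.001]
(370, 250) [ 0.52  -0.146  0.184]
(370, 330) [ 0.4   -0.141  0.176]
(100, 35) [nan nan nan]
(300, 45) [ 0.779 -0.049  0.349]
(195, 190) [0.637 0.142 0.111]
(200, 240) [0.556 0.141 0.069]
(190, 345) [0.377 0.158 0.063]
(478, 140) [ 0.725 -0.366  0.07 ]
```

View pics/c1.png

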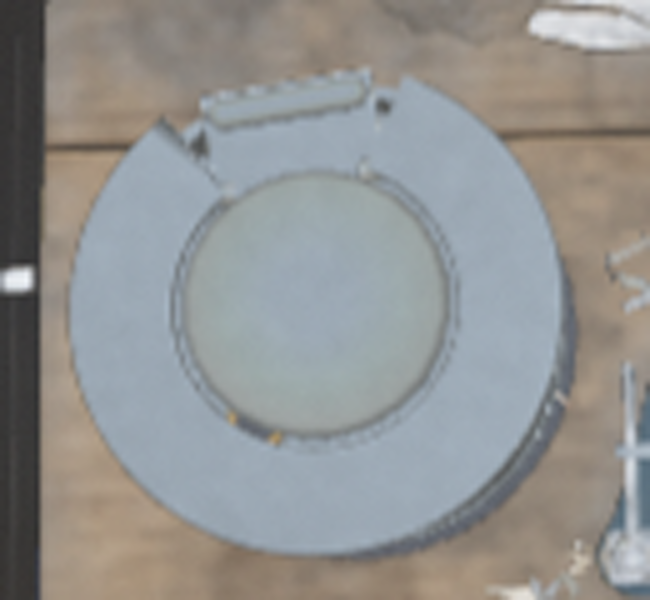

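View pics/c2.png

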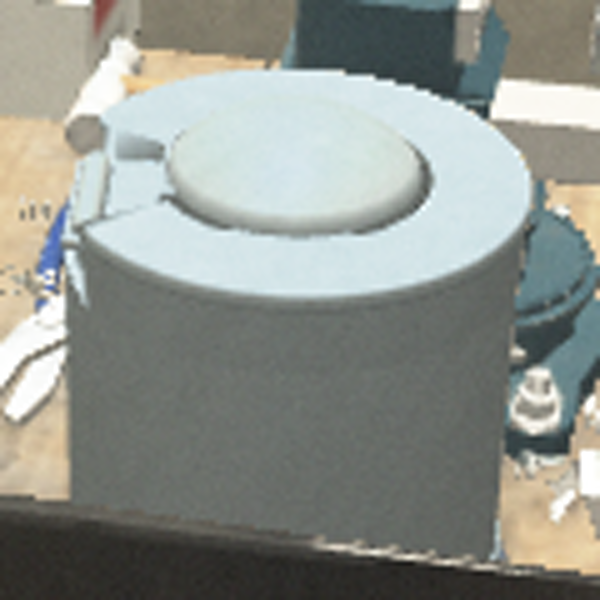

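```bash
python3 - <<'E'
from h import *
W=[]
for n in('side0','top0'):
    w=world(dict(np.load(f'pics/{n}.npz'))).reshape(-1,3); W.append(w[~np.isnan(w[:,0])])
P=np.vstack(W)
print('zmax cm; rows x, cols y')
ys=np.arange(-.4,.75,.05); print('      ',*[f'{y:4.2f}' for y in ys])
for x in np.arange(.2,1.0,.05):
    r=[]
    for y in ys:
        k=(abs(P[:,0]-x)<.025)&(abs(P[:,1]-y)<.025)&(P[:,2]<1.2); r.append(f'{P[k,2].max()*100:4.0f}' if k.sum()>3 else '  --')
    print(f'{x:.2f}',*r)
w=W[1]; c=np.array([.5255,.0216]); d=w[:,:2]-c;R=np.hypot(*d.T);A=np.degrees(np.arctan2(d[:,1],d[:,0]))
for a in np.arange(-32,50,3):
    k=(abs(A-a)<1.5)&(R>.055)&(R<.075); print(a,np.median(w[k,2]).round(4),k.sum())
k=(R>.062)&(R<.07)&(abs(A-10)<20)&(w[:,2]>.15);print(w[k].max(0))
# bar: 
k=(R>.055)&(R<.078)&(abs(A-10)<24)&(w[:,2]>.1565)&(w[:,2]<.163);q=w[k];print('bar',q.mean(0),k.sum(), np.degrees(np.arctan2(*(q.mean(0)[:2]-c)[::-1])),np.hypot(*(q.mean(0)[:2]-c)))
E
```

```text
zmax cm; rows x, cols y
       -0.40 -0.35 -0.30 -0.25 -0.20 -0.15 -0.10 -0.05 -0.00 0.05 0.10 0.15 0.20 0.25 0.30 0.35 0.40 0.45 0.50 0.55 0.60 0.65 0.70
0.20  -79  -79  -79  -79  -79  -79  -79  -79  -79  -79  -79  -79  -79  -79  -79  -79  -79  -79  -79  -79  -79  -79  -79
0.25   --   --   --   --   --   --   --   --   --   --   --   --   --   --   --   --   --   --   --   --   --   --   --
0.30    1    0    1    0    1   12   11    1    1    1    1    1    6    6    1    1    1    1    1   --   --   --   --
0.35    1    1    1   16   16   16   16    8    1    1    1   11   11   11   12   12   11   11    6   --   --   --   --
0.40    1    3    2    1   18   18   18    3    3    1    2   11    8    7    7    7    7    7    7   --   --   --   --
0.45    1    3    4    3   18   18   18   17   17   17   17   11    9    9    7    8    7    7    6   --   --   --   --
0.50    1    3    4    3   18   19   19   17   19   19   17   12    6    8    6    6    7    6    6   --   --   --   --
0.55    1    2    3    3   18   19   19   17   19   19   17   12    8    8    8    9    7    7    7   -- 
[... 754 characters left out ...]
   36   42   44   44   44   41   41   44   44   44   44   41    7    5    5    7    4   --   --   --
0.95   36   36   36   36   36   43   44   44   --    0   44   44   44   --    0    0   --   --   --    0   --   --   --
-32 0.1665 27
-29 0.1667 26
-26 0.1663 25
-23 0.1664 24
-20 0.1524 5
-17 0.1522 25
-14 0.1527 35
-11 0.156 25
-8 0.1558 24
-5 0.1569 24
-2 0.1573 28
1 0.1556 26
4 0.1552 22
7 0.1572 23
10 0.1559 26
13 0.1566 22
16 0.157 23
19 0.1554 26
22 0.1559 29
25 0.1561 24
28 0.1558 27
31 0.154 22
34 0.1512 17
37 0.1382 24
40 0.1662 31
43 0.1665 25
46 0.1663 31
49 0.1663 26
[0.59508783 0.05493641 0.16271386]
bar [0.5907803  0.03055134 0.15880202] 164 7.807796237765011 0.0658911531866649
```

>>> drive_tool:
  moves:
    - [0,0,0,-0.008,0.009,-0.004,1]
    - [0,0,0,-0.024,0.026,-0.01,1]
    - [0,0,0,-0.041,0.044,-0.015,1]
    - [0,0,0,-0.058,0.062,-0.02,1]
    - [0,0,0,-0.075,0.08,-0.02,1]
    - [0,0,0,-0.092,0.098,-0.02,1]
    - [0,0,0,-0.109,0.116,-0.02,1]
    - [0,0,0,-0.126,0.135,-0.02,1]
    - [0,0,0,-0.143,0.153,-0.02,1]
    - [0,0,0,-0.16,0.171,-0.02,1]
    - [0,0,0,-0.177,0.19,-0.02,1]
    - [0,0,0,-0.195,0.209,-0.02,1]
    - [0,0,0,-0.213,0.228,-0.02,1]
    - [0,0,0,-0.231,0.247,-0.02,1]
    - [0,0,0,-0.249,0.266,-0.02,1]
    - [0,0,0,-0.267,0.285,-0.02,1]
    - [0,0,0,-0.284,0.304,-0.02,1]
    - [0,0,0,-0.3,0.322,-0.02,1]
    - [0,0,0,-0.313,0.336,-0.02,1]
    - [0,0,0,-0.32,0.343,-0.02,1]
  squeeze: 20

```text
clock: 1.77
position: [0.4533, 0.1926, 0.2511]
tcp_rot: [2.614, 1.739, -0.002]
force: [0.1, -0.5, 0.4]
grip_width: -0.0
```

>>> drive_tool:
  moves:
    - [0,0,2,-0.006,0.007,0,1]
    - [0,0,5,-0.018,0.02,0,1]
    - [0,0,9,-0.034,0.037,0,1]
    - [0,0,13,-0.051,0.056,0,1]
    - [0,0,17,-0.069,0.075,0,1]
    - [0,0,21,-0.087,0.095,0,1]
    - [0,0,25,-0.105,0.114,0,1]
    - [0,0,29,-0.123,0.134,0,1]
    - [0,0,33,-0.141,0.153,0,1]
    - [0,0,36,-0.156,0.17,0,1]
    - [0,0,37.3,-0.165,0.18,0,1]
    - [0,0,37.3,-0.1685,0.1836,0,1]
    - [0,0,37.3,-0.1685,0.1836,0,1]
    - [0,0,37.3,-0.1685,0.1836,0.006,1]
    - [0,0,37.3,-0.1685,0.1836,0.017,1]
    - [0,0,37.3,-0.1685,0.1836,0.03,1]
    - [0,0,37.3,-0.1685,0.1836,0.043,1]
    - [0,0,37.3,-0.1685,0.1836,0.053,1]
    - [0,0,37.3,-0.1685,0.1836,0.059,1]
    - [0,0,37.3,-0.1685,0.1836,0.061,1]

```text
clock: 3.43
position: [0.5565, -0.0331, 0.1891]
tcp_rot: [3.033, 0.814, -0.005]
force: [0.7, 0.7, -0.5]
grip_width: -0.0
```

```bash
python3 - <<'E'
from h import *
a=snap('top','t1');b=snap('side','s1')
print({k:np.round(v,3) for k,v in telemetry.sense().items()})
cv2.imwrite('pics/t1c.png',np.vstack([cv2.resize(a['img'][150:330,180:360,::-1],(400,400)) ]))
cv2.imwrite('pics/s1c.png',cv2.resize(b['img'][100:280,250:450,::-1],(600,540)))
E
```

```text
{'clock': np.float64(3.533), 'joint_pos': array([-0.417,  0.352,  0.457,  1.904, -0.188,  0.929,  0.652]), 'joint_vel': array([ 0.001, -0.013,  0.008, -0.017,  0.003,  0.008, -0.003]), 'joint_efforts': array([-8.2000e-02, -4.3326e+01,  5.2120e+00, -2.4310e+01, -1.4000e-02,
       -5.9000e-02,  2.4000e-02]), 'position': array([ 0.557, -0.034,  0.19 ]), 'tcp_rot': array([ 3.033e+00,  8.120e-01, -3.000e-03]), 'force': array([ 0.726, -0.371, -0.968]), 'torque': array([ 0.008, -0.016,  0.012]), 'grip_width': np.float64(0.0)}
```

View pics/s1c.png

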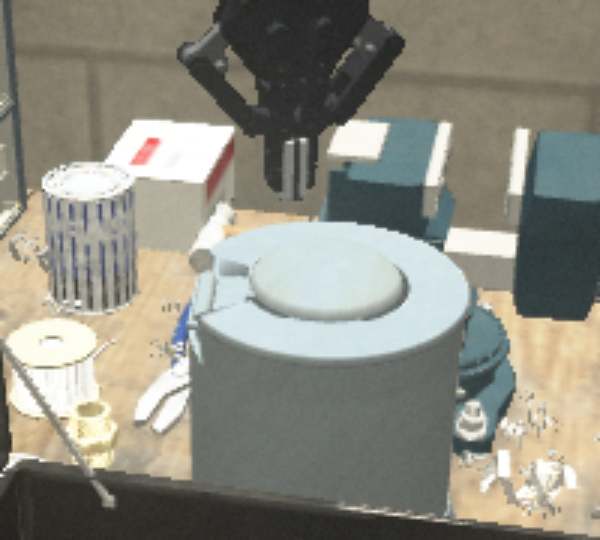

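View pics/t1c.png

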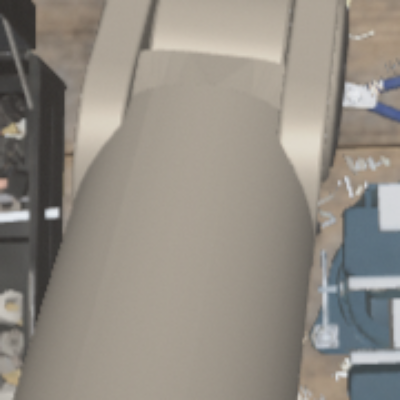

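The side view shows the shut fingertip above the right-hand far rim (crop px 295,200), with the notch to its left (px 235,285). I'll lower it onto the rim next.

>>> drive_tool:
  moves:
    - [0,0,0,0,0,0.004,1]
    - [0,0,0,0,0,0.01,1]
    - [0,0,0,0,0,0.016,1]
    - [0,0,0,0,0,0.019,1]
    - [0,0,0,0,0,0.02,1]
    - [0,0,0,0,0,0.021,1]
    - [0,0,0,0,0,0.022,1]
    - [0,0,0,0,0,0.023,1]
    - [0,0,0,0,0,0.0235,1]
    - [0,0,0,0,0,0.024,1]
    - [0,0,0,0,0,0.0245,1]
    - [0,0,0,0,0,0.025,1]
    - [0,0,0,0,0,0.025,1]

```text
clock: 4.62
position: [0.5572, -0.0337, 0.1652]
tcp_rot: [3.033, 0.812, -0.003]
force: [-0.1, -0.0, -0.1]
grip_width: 0.0004
```

>>> drive_tool:
  moves:
    - [0,0,0,0,0,0.0005,1]
    - [0,0,0,0,0,0.001,1]
    - [0,0,0,0,0,0.001,1]

```text
clock: 4.87
position: [0.5573, -0.0336, 0.1651]
tcp_rot: [3.033, 0.812, -0.002]
force: [-4.8, -0.1, 9.0]
grip_width: -0.0001
```

```bash
cat > arc.py <<'E'
import sys
from h import *
from scipy.spatial.transform import Rotation as R
# arc.py R phi1 n dz : rows along arc from here to phi1
r,p1,n,dz=float(sys.argv[1]),float(sys.argv[2]),int(sys.argv[3]),float(sys.argv[4])
s=telemetry.sense(); c=np.array([.5255,.0216]); M=R.from_rotvec(s['tcp_rot']); p=s['position']
d=p[:2]-c; p0=np.degrees(np.arctan2(d[1],d[0])); r0=np.hypot(*d)
yaw=np.degrees(np.arctan2(M.as_matrix()[1,0],M.as_matrix()[0,0]))
print('now phi',p0.round(1),'r',r0.round(4),'yaw',yaw.round(1),'z',p[2].round(4),'F',s['force'].round(1))
tilt=M.as_matrix()[:,2]
for i in range(1,n+1):
    f=i/n; ph=p0+(p1-p0)*f; rr=r0+(r-r0)*f
    t=np.r_[c+rr*np.array([np.cos(np.radians(ph)),np.sin(np.radians(ph))]),p[2]-dz]
    x=np.array([np.cos(np.radians(ph+90)),np.sin(np.radians(ph+90)),0]); z=np.array([0,0,-1.]); G=R.from_matrix(np.stack([x,np.cross(z,x),z],1))
    print(np.round(np.r_[(M.inv()*G).as_rotvec(degrees=True),M.inv().apply(t-p)],4))
E
python3 arc.py .065 -40 6 .0003
```

```text
now phi -60.0 r 0.0637 yaw 30.0 z 0.1651 F [-4.8 -0.1  9. ]
[ 5.5000e-02  9.2000e-02 -3.3092e+00  3.7000e-03  1.0000e-04  3.0000e-04]
[ 5.2300e-02  9.3600e-02 -6.6507e+00  7.5000e-03 -0.0000e+00  3.0000e-04]
[ 4.9600e-02  9.5200e-02 -9.9921e+00  1.1200e-02 -3.0000e-04  3.0000e-04]
[ 4.68000e-02  9.67000e-02 -1.33336e+01  1.49000e-02 -9.00000e-04
  3.00000e-04]
[ 4.40000e-02  9.81000e-02 -1.66751e+01  1.86000e-02 -1.70000e-03
  3.00000e-04]
[ 4.12000e-02  9.95000e-02 -2.00165e+01  2.23000e-02 -2.70000e-03
  3.00000e-04]
```

>>> drive_tool:
  moves:
    - [0,0,-3.3,0.0037,0.0001,0.0004,1]
    - [0,0,-6.7,0.0075,0,0.0004,1]
    - [0,0,-10,0.0112,-0.0003,0.0004,1]
    - [0,0,-13.3,0.0149,-0.0009,0.0004,1]
    - [0,0,-16.7,0.0186,-0.0017,0.0004,1]
    - [0,0,-20,0.0223,-0.0027,0.0004,1]
    - [0,0,-20,0.0223,-0.0027,0.0004,1]

```text
clock: 5.45
position: [0.5758, -0.0205, 0.1651]
tcp_rot: [2.845, 1.329, -0.002]
force: [-0.8, -0.4, 3.7]
grip_width: -0.0004
```

```bash
python3 arc.py .065 -25 5 .0003
```

```text
now phi -40.0 r 0.0656 yaw 50.1 z 0.1651 F [-0.8 -0.4  3.7]
[ 6.4700e-02  9.7800e-02 -2.9426e+00  3.4000e-03 -2.0000e-04  3.0000e-04]
[ 6.2100e-02  9.9500e-02 -5.9343e+00  6.8000e-03 -6.0000e-04  3.0000e-04]
[ 5.960e-02  1.012e-01 -8.926e+00  1.020e-02 -1.100e-03  3.000e-04]
[ 5.69000e-02  1.02800e-01 -1.19177e+01  1.35000e-02 -1.90000e-03
  3.00000e-04]
[ 5.43000e-02  1.04300e-01 -1.49094e+01  1.68000e-02 -2.80000e-03
  3.00000e-04]
```

>>> drive_tool:
  moves:
    - [0,0,-2.9,0.0034,-0.0002,0.0004,1]
    - [0,0,-5.9,0.0068,-0.0006,0.0004,1]
    - [0,0,-8.9,0.0102,-0.0011,0.0004,1]
    - [0,0,-11.9,0.0135,-0.0019,0.0004,1]
    - [0,0,-14.9,0.0168,-0.0028,0.0004,1]
    - [0,0,-14.9,0.0168,-0.0028,0.0004,1]

```text
clock: 5.95
position: [0.5849, -0.006, 0.1652]
tcp_rot: [2.648, 1.687, -0.001]
force: [0.4, -1.0, 4.0]
grip_width: 0.0002
```

```bash
python3 arc.py .066 -3 7 .0005
```

```text
now phi -24.9 r 0.0655 yaw 65.0 z 0.1652 F [ 0.4 -1.   4. ]
[ 1.0030e-01  9.3300e-02 -3.2294e+00  3.6000e-03 -0.0000e+00  5.0000e-04]
[ 9.7700e-02  9.6000e-02 -6.3579e+00  7.2000e-03 -3.0000e-04  5.0000e-04]
[ 9.5100e-02  9.8700e-02 -9.4863e+00  1.0700e-02 -7.0000e-04  5.0000e-04]
[ 9.25000e-02  1.01300e-01 -1.26148e+01  1.43000e-02 -1.30000e-03
  5.00000e-04]
[ 8.98000e-02  1.03900e-01 -1.57432e+01  1.78000e-02 -2.10000e-03
  5.00000e-04]
[ 8.70000e-02  1.06500e-01 -1.88717e+01  2.12000e-02 -3.10000e-03
  5.00000e-04]
[ 8.42000e-02  1.09000e-01 -2.20001e+01  2.46000e-02 -4.30000e-03
  5.00000e-04]
```

>>> drive_tool:
  moves:
    - [0,0,-3.2,0.0036,0,0.0005,1]
    - [0,0,-6.4,0.0072,-0.0003,0.0005,1]
    - [0,0,-9.5,0.0107,-0.0007,0.0005,1]
    - [0,0,-12.6,0.0143,-0.0013,0.0005,1]
    - [0,0,-15.7,0.0178,-0.0021,0.0005,1]
    - [0,0,-18.9,0.0212,-0.0031,0.0005,1]
    - [0,0,-22,0.0246,-0.0043,0.0005,1]
    - [0,0,-22,0.0246,-0.0043,0.0005,1]

```text
clock: 6.62
position: [0.5912, 0.0193, 0.1643]
tcp_rot: [2.277, 2.162, -0.001]
force: [-0.0, -1.0, -0.5]
grip_width: -0.0
```

```bash
python3 arc.py .067 9 4 .000
```

```text
now phi -2.0 r 0.0657 yaw 87.0 z 0.1643 F [-0.  -1.  -0.5]
[ 2.9400e-02  7.4500e-02 -3.7009e+00  3.2000e-03  2.0000e-04 -0.0000e+00]
[ 2.7600e-02  7.5200e-02 -6.4581e+00  6.4000e-03  2.0000e-04 -0.0000e+00]
[ 2.5800e-02  7.5900e-02 -9.2153e+00  9.6000e-03  1.0000e-04 -0.0000e+00]
[ 2.40000e-02  7.66000e-02 -1.19725e+01  1.28000e-02 -2.00000e-04
 -0.00000e+00]
```

Contact vanished and the tip sank below the rim, so this is the notch. It agrees with the pictured edges at -21° and 39°. I'll centre on the bar and lower onto it.

>>> drive_tool:
  moves:
    - [0,0,-3.7,0.0032,0.0002,0,1]
    - [0,0,-6.5,0.0064,0.0002,0,1]
    - [0,0,-9.2,0.0096,0.0001,0,1]
    - [0,0,-12,0.0128,-0.0002,0,1]
    - [0,0,-12,0.0128,-0.0002,0.001,1]
    - [0,0,-12,0.0128,-0.0002,0.002,1]
    - [0,0,-12,0.0128,-0.0002,0.003,1]
    - [0,0,-12,0.0128,-0.0002,0.004,1]
    - [0,0,-12,0.0128,-0.0002,0.005,1]
    - [0,0,-12,0.0128,-0.0002,0.006,1]
    - [0,0,-12,0.0128,-0.0002,0.0065,1]
    - [0,0,-12,0.0128,-0.0002,0.0065,1]

```text
clock: 7.62
position: [0.5917, 0.0319, 0.1581]
tcp_rot: [2.039, 2.388, -0.001]
force: [-1.9, 0.1, 3.2]
grip_width: -0.0
```

```bash
python3 arc.py .067 9 1 .000
```

```text
now phi 8.8 r 0.067 yaw 99.0 z 0.1581 F [-1.9  0.1  3.2]
[ 0.02    0.0806 -0.0011  0.0002  0.     -0.    ]
```

Bar contact came at z = 0.158, as expected. Now I'll press it down.

>>> drive_tool:
  moves:
    - [0,0,0,0,0,0.001,1]
    - [0,0,0,0,0,0.002,1]
    - [0,0,0,0,0,0.003,1]
    - [0,0,0,0,0,0.004,1]
    - [0,0,0,0,0,0.005,1]
    - [0,0,0,0,0,0.006,1]
    - [0,0,0,0,0,0.007,1]
    - [0,0,0,0,0,0.008,1]
    - [0,0,0,0,0,0.009,1]
    - [0,0,0,0,0,0.01,1]
    - [0,0,0,0,0,0.01,1]

```text
clock: 8.53
position: [0.5896, 0.0316, 0.1482]
tcp_rot: [-2.04, -2.387, 0.006]
force: [-9.4, -0.7, 10.3]
grip_width: -0.0001
```

>>> drive_tool:
  moves:
    - [0,0,0,0,0,0.001,1]
    - [0,0,0,0,0,0.002,1]
    - [0,0,0,0,0,0.0028,1]
    - [0,0,0,0,0,0.0035,1]
    - [0,0,0,0,0,0.0035,1]

```text
clock: 8.95
position: [0.5888, 0.0314, 0.1466]
tcp_rot: [-2.039, -2.385, 0.007]
force: [-8.5, -1.5, 19.7]
grip_width: 0.0
```

```bash
python3 - <<'E'
from h import *
b=snap('side','s2'); s=telemetry.sense(); print(s['position'],s['force'])
cv2.imwrite('pics/s2c.png',cv2.resize(b['img'][100:280,250:450,::-1],(600,540)))
E
```

```text
[0.58882446 0.03143697 0.14664384] [-9.48012113  0.06934274 19.98705479]
```

View pics/s2c.png

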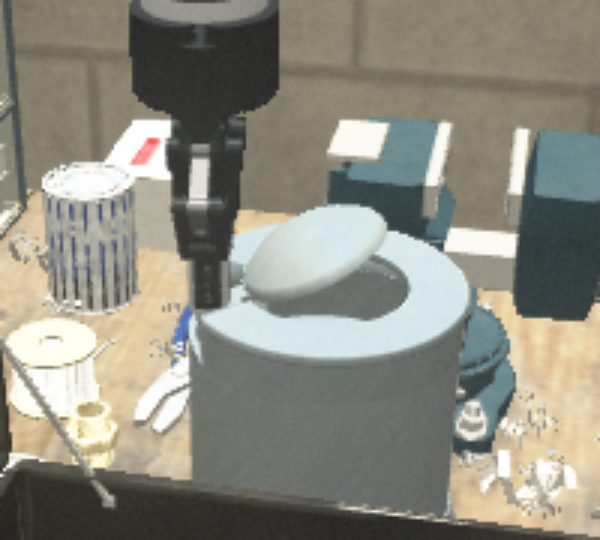

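>>> drive_tool:
  moves:
    - [0,0,0,0,0,0.0015,1]
    - [0,0,0,0,0,0.0025,1]
    - [0,0,0,0,0,0.003,1]
    - [0,0,0,0,0,0.003,1]

```text
clock: 9.33
position: [0.5888, 0.0314, 0.1465]
tcp_rot: [-2.04, -2.385, 0.005]
force: [-10.0, -1.2, 23.9]
grip_width: -0.0002
```

Firm stop: the force rose with no further travel. I'll withdraw straight up, then back.

>>> drive_tool:
  moves:
    - [0,0,0,0,0,-0.001,1]
    - [0,0,0,0,0,-0.003,1]
    - [0,0,0,0,0,-0.006,1]
    - [0,0,0,0,0,-0.01,1]
    - [0,0,0,0,0,-0.016,1]
    - [0,0,0,0,0,-0.024,1]
    - [0,0,0,0,0,-0.034,1]
    - [0,0,0,0,0,-0.046,1]
    - [0,0,0,0,0,-0.06,1]
    - [0,0,0,0,0,-0.075,1]
    - [0,0,0,0,0,-0.09,1]
    - [0,0,0,0,0,-0.105,1]
    - [0,0,0,0,0,-0.12,1]
    - [0,0,0,0,0,-0.132,1]
    - [0,0,0,0,0,-0.14,1]
    - [0,0,0,0,0,-0.14,1]

```text
clock: 10.67
position: [0.5905, 0.0315, 0.289]
tcp_rot: [-2.042, -2.386, 0.001]
force: [0.3, -0.9, -0.7]
grip_width: 0.0
```

```bash
python3 - <<'E'
from h import *
b=snap('side','s3'); a=snap('top','t3'); s=telemetry.sense(); print(s['position'],s['force'],s['clock'])
cv2.imwrite('pics/s3c.png',cv2.resize(b['img'][100:280,250:450,::-1],(600,540)))
w=world(b).reshape(-1,3); c=np.array([.5255,.0216]); u=np.array([np.cos(np.radians(9)),np.sin(np.radians(9))])
d=w[:,:2]-c; al=d@u; la=d@np.array([-u[1],u[0]])
for x in np.arange(-.06,.09,.005):
    k=(abs(al-x)<.0025)&(abs(la)<.008)&(w[:,2]>.1)&(w[:,2]<.24)
    if k.sum(): print(round(x,3),k.sum(),w[k,2].min().round(4),np.median(w[k,2]).round(4),w[k,2].max().round(4))
E
```

```text
[0.58938142 0.03151741 0.28646186] [ 0.2780966  -0.11371414 -0.77186701] 10.7667
-0.06 14 0.164 0.1657 0.1669
-0.055 13 0.165 0.1658 0.167
-0.05 16 0.1644 0.1658 0.1674
-0.045 6 0.1643 0.1656 0.1662
-0.03 12 0.2009 0.2034 0.2052
-0.025 14 0.2037 0.205 0.2061
-0.02 15 0.2046 0.2057 0.2069
-0.015 14 0.2048 0.2066 0.2074
-0.01 13 0.2062 0.2067 0.2077
-0.005 14 0.2042 0.2061 0.2068
-0.0 17 0.2039 0.2052 0.2062
0.005 13 0.2027 0.2042 0.2052
0.01 14 0.2008 0.2021 0.2037
0.015 12 0.1987 0.2 0.2012
0.02 14 0.1946 0.1974 0.1991
0.025 16 0.1903 0.1937 0.1965
0.03 17 0.1506 0.1889 0.192
0.035 17 0.1538 0.1837 0.187
0.04 13 0.1717 0.1766 0.1798
0.045 5 0.1648 0.1692 0.1701
0.055 2 0.1468 0.1471 0.1474
0.06 5 0.1469 0.1478 0.1486
0.065 2 0.1466 0.147 0.1474
0.07 10 0.1275 0.1352 0.1381
0.075 6 0.1375 0.1382 0.1389
```

View pics/s3c.png

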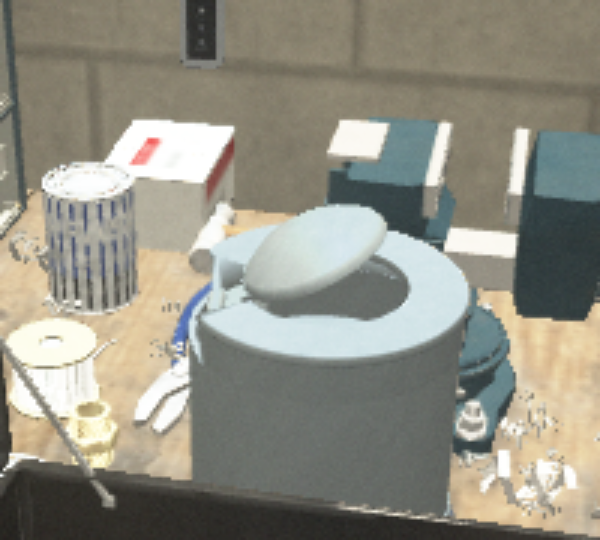

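```bash
python3 - <<'E'
from h import *
from scipy.optimize import least_squares
from scipy.spatial import cKDTree
c=np.array([.5255,.0216]); u=np.array([np.cos(np.radians(9)),np.sin(np.radians(9))]);v=np.array([-u[1],u[0]])
def pts(n):
    w=world(dict(np.load(f'pics/{n}.npz'))).reshape(-1,3); w=w[~np.isnan(w[:,0])]
    d=w[:,:2]-c; return np.c_[d@u,d@v,w[:,2]]
A=pts('side0');A=A[(np.hypot(A[:,0],A[:,1])<.040)&(A[:,2]>.172)&(A[:,2]<.2)]
B=pts('s3');B=B[(abs(B[:,1])<.042)&(abs(B[:,0])<.045)&(B[:,2]>.17)&(B[:,2]<.25)]
# sphere fit A and B: centre rotation about hinge at (0.04, zh)
# ICP over angle, for hinge z candidates
tB=cKDTree(B)
for zh in (.150,.155,.160,.165):
    best=[]
    for t in np.arange(.3,.56,.01):
        x=A[:,0]-.04; z=A[:,2]-zh
        Q=np.c_[.04+x*np.cos(t)+z*np.sin(t),A[:,1],zh-x*np.sin(t)+z*np.cos(t)]
        dd=tB.query(Q)[0]; best.append((np.median(dd),t))
    print(zh,min(best))
E
```

```text
0.15 (np.float64(0.0016117700409500843), np.float64(0.4300000000000001))
0.155 (np.float64(0.0014210857154864241), np.float64(0.4400000000000001))
0.16 (np.float64(0.0012462299233154779), np.float64(0.4400000000000001))
0.165 (np.float64(0.0013378704800805687), np.float64(0.4400000000000001))
```

```bash
python3 -c "
from h import *
print(manip.job_done())"
```

```text
the job is handed in; nothing more can be done
None
```

The pot's lid is tipped open and stays open, and the job was handed in at about 11 s with the gripper clear.

- **Finding the notch:** I closed the fingers and touched the rim lightly at −60° from +x. Sliding along the far half at about 4 N, I lost contact near −2°. That agrees with the notch edges in the camera image, about −21° and 39°, so its middle is near 9°.
- **Pressing the tongue:** The fingertip met the bar at z = 0.158 m and pushed it down to z = 0.1465 m. There it hit a firm stop: going from 20 to 24 N gave only 0.1 mm more travel. That last force is above the 5–10 N the bar needs, but well under the limits.
- **Last checks:** After I withdrew the gripper 140 mm straight up, the side picture showed the lid still open. Fitting the lid's shape from the depth images gave an opening of about 0.44 rad, against 0.45 for fully open. The bar's travel of 11.6 mm was also slightly short of the stated 12 mm. I put both gaps down to measurement error, given the firm stop.
- **Loose items:** In the side view, the tall cement tin, the spool and the nipple looked unmoved. I didn't check the flux tin's position separately, but the tool's path stayed well away from it.
- **Force and contact:** The force reading was back to about zero after I withdrew.

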